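# Fetch the wash basket from the deep rinse tank

## Robot

A 6-joint arm with a two-finger parallel gripper is mounted at the origin on the work surface. World frame = base frame: x ahead of the robot, y to its left, z up, the work surface at z = 0. Lengths are in m, angles in degrees, forces in N, time in s.
With the tool pointing down it reaches from about 0.4 to 0.825 m from the base axis. Payload 7 kg.
Tool frame: the origin (TCP) lies midway between the tips of the shut fingers; the grasp point (between the pads) lies 19 mm behind it; x points along the fingers, z is the direction in which the jaws open and shut, and the axes are right-handed (so a half turn about x gives the same grasp; the last joint's range is limited). The gripper opens to 88 mm and grips with 3 to 60 N. Pads are 19 mm wide; open, the fingers measure 130 mm over their backs; the gripper's body (78 mm by 193 mm) begins 47 mm behind the grasp point.
Start: joints at [-53.451, 20.546, 0.682, 0, -70.136, -16.507], TCP at [0.231, -0.634, 0.227] pointing down, gripper open.
Joint ranges: [-176.03, 176.03], [-82.01, 121.73], [-58.28, 71.71], [-173.87, 95.51], [-174.79, -0.11], [-173.66, 173.66]. Speed limits (degrees/s): [136.94, 136.94, 172.46, 180, 180, 180].

## Interface

Orientations are given as [roll, pitch, yaw] about the fixed x, y, z axes, in that order (R = Rz(yaw) Ry(pitch) Rx(roll)).
In Python, from plant import ctrl gives the robot as it stands. The module is installed in compiled form; this text tells all that it offers.
- The arm moves only by the tool servo_tool, never from a script. Its argument "deltas" is a list of rows, each a list of 3 entries, a list of its own where there are three numbers: the turn, a rotation vector about the tool's x, y, z in degrees, then the shift along the tool's x, y, z in cm, then the finger opening in cm, from 0 to 8.76. A call has 1 to 5 rows; each row is the pose to reach, as a shift and turn from the pose measured when the call began, along the tool's axes at that moment; what a row does not reach only later rows make up. A row lasts 1/10 s, in which the tool goes at most 50 mm and 8.59 degrees, less where a joint would pass 70% of its speed; a pose out of reach is approached as far as the arm can. A call with a gripper value outside its range is refused whole. The fingers move at their own pace and stop on an object; the grip force is fixed at half the most. Time passes only in rows, so rows that repeat a pose let the fingers close. It gives the time, the measured TCP pose, the force and the opening at its end, in the units of the state.
- ctrl.get_obs(): the state, without advancing time (a new reading comes with each control period).
- ctrl.snapshot(name): name is "scene" or "side" or "wrist"; returns a dict with "image" (480x640x3 uint8, red, green, blue), "vertical_fov" (degrees; the focal length in pixels is half the picture's height over the tangent of half this angle, whatever the lens; pixels are square), "cx", "cy" (the principal point, pixels), "rvec" (rotation vector, rad) and "tvec" (3), from world to camera coordinates, as OpenCV has them. Camera axes: x right, y down, z forward; pixel columns grow to the right and rows downward; lengths in m; the calibration is good to about 2 mm. A picture is of the moment at which its call begins. There is no depth.
- ctrl.close_job(): hands the job in, once; it reports no verdict.
The state is a dict: "clock": time; "joint_pos": joint angles; "qvel": joint speeds; "tau": joint torques, N m; "tool_pos": TCP position; "orientation": TCP orientation; "force": force on the tool from outside, world axes, zero at the start; "moment": the same for the moment, N m; "opening": finger opening in m.
Only numpy, scipy, OpenCV 4.12 (cv2) and the standard library are available. Lean on these libraries where they do the work, as an engineer would, in place of code of your own. Each camera call takes 0.05 s, during which the arm holds its last target. There are 200 camera calls.

## Task

Take the hook rod from its stand and use it, never the fingers, to fetch the wash basket hanging deep in the rinse tank: raise it gently off its bracket until you feel the keeper's stops, ease back down some 5 mm, draw it out through the keeper's gap and lift it clear, without ever forcing it. Set the basket down gently, standing upright in the drip tray, then hang the rod back in its stand; leave the other things on the bench where they are.

Things in the scene. Friction and masses are not known exactly. Their poses are not given: they have to be found in the camera images.
- rod_grip (a point): hook rod, 0.14 kg, 148 mm tall. Point: centre of its black square handle (20 x 20 mm, 48 mm tall), 125 mm above the rod's lowest face. z up along the rod, x the way the hook points. Below the handle a 36 x 36 x 4 mm collar (underside 29 mm below this point), then an 8 mm square shaft on the axis
- rod_hook (a point): middle of the hook's trough floor: 120 mm below the handle's centre and 9 mm to +x. The hook is a flat 14 mm wide (y), 5 mm thick below this point, from 13 mm behind it (-x) to 9 mm ahead; the last 4 mm turn up 7 mm. The trough, between shaft and turned-up end, is 10 mm long (x). Same axes as the rod
- stand: fixed aluminium stand, origin under the hanging place. Two prongs along x (y 12 to 22 mm each side, x -20 to 50, tops 116 mm up), open at -x, joined to a post at x 40 to 50. The shaft hangs between them, collar on their tops, hook about to +x, handle centre 145 mm up. To take or hang the rod, raise the collar a few mm clear of the prongs and slide along x
- basket: small steel wash basket, 36 x 56 mm (x, y), 18 mm tall, origin under its centre; 0.17 to 0.29 kg. A rigid wire bail stands on it: uprights at y = +-25 mm and a straight 5 mm round bar along y, bar centre 66 mm above the origin
- bail (a point): middle of the basket's bail bar, where the hook takes it; same axes as the basket. Raise it at about 10 mm/s while feeling for the stops, and halt as soon as the load grows by 3 or 4 N: the parts are rigid and 20 N is soon reached
- tank: fixed white rinse tank, open above; origin under its centre. Inside 110 mm (x) by 72 mm (y), inner floor 5 mm up, rim 135 mm up (4 mm walls, outer lip 8 mm more). The basket hangs near the +x wall and the -x half is free for the hook. The basket can go straight up past bracket and keeper once its bar is at tank x = -14 to -30 mm. More than 20 N by rod on basket or tank is forcing
- bracket (a point): place in the tank where the bail bar rests (tank x 22, y 0, 76 mm up); the tank's axes. Two fixed bracket fingers, 13 to 19 mm to each side (y), run from the +x wall to 10 mm on this point's -x side and carry the bar from below. Between them (y within 13 mm) all is free for the hook
- keeper_side (a point): same place as the bracket point. Keeper: rigid steel part at the fingers' y, its height NOT measured. Flat stops over the bar end its rise, an unknown 12 to 34 mm above rest. At 5.5 to 9.5 mm to -x, lips from below and 4 mm nibs hanging from the stops leave a gap: the bar passes to -x only when 4 to 7 mm below the stops (5.5 is best)
- tray: fixed steel drip tray, 160 x 160 mm, walls 4 mm thick, rim 12 mm high, inner floor 4 mm up; origin under its centre. Standing in it, the basket's bar centre is 70 mm above the origin
- bottle: small clear dispenser bottle, 34 mm across, 85 mm tall, origin under its centre; a bystander
- spool: black solder spool standing on end, 52 mm across, 40 mm tall, origin under its centre; a bystander
- tape: roll of tape lying flat, 64 mm across, 19 mm tall, origin under its centre; a bystander
- jar: small glass jar, 52 mm across, 55 mm tall, origin under its centre; a bystander
- driver: screwdriver lying down, 150 mm long; a bystander
Mind the look-alikes: they are no part of the job. Of the things that look like the tray, take the one that is farthest to the robot's right at the start.

How it is judged (in metres and radians):
On the way, in this order (a step that is already met when the one before it is completed fails the run):
1. the basket hangs on the hook, clear above the tank's rim (z of bail in the frame of tank above 0.204 m and contact force between rod and basket above 0.8 N), for 0.2 s.
2. the basket stands in the drip tray, off the hook (x of bail in the frame of tray between -0.06 and 0.06 m and y of bail in the frame of tray between -0.05 and 0.05 m and z of bail in the frame of tray between 0.064 and 0.076 m and angle between bail's own z axis and vertical below 0.1 rad and linear speed of basket below 0.02 m/s and contact force between rod and basket below 0.1 N), for 0.2 s.
At the end, for the whole second after the job is handed in: Basket upright (0.1 rad), still, in the drip tray: bar middle within 60 mm (x) and 50 mm (y) of the tray centre, 64 to 76 mm up. Rod still in its stand: upright (0.12 rad), handle centre within 22 mm (x) and 13 mm (y) of the hanging place, 140 to 150 mm up (x of bail in the frame of tray between -0.06 and 0.06 m and y of bail in the frame of tray between -0.05 and 0.05 m and z of bail in the frame of tray between 0.064 and 0.076 m and angle between bail's own z axis and vertical below 0.1 rad and linear speed of each of basket, rod below 0.02 m/s and x of rod_grip in the frame of stand between -0.022 and 0.022 m and y of rod_grip in the frame of stand between -0.013 and 0.013 m and z of rod_grip in the frame of stand between 0.14 and 0.15 m and angle between rod_grip's own z axis and vertical below 0.12 rad); the robot touches nothing.
It fails at once if the hook presses or pulls on the basket with more than 20 N (contact force between rod and basket above 20 N).
It fails at once if the rod presses on the tank with more than 20 N (contact force between rod and tank above 20 N).
It fails at once if the robot itself touches the basket (contact force between any of the fingers, the arm and basket above 0.5 N).
It fails at once if the basket is dropped or pushed onto the tray with more than 25 N (contact force between basket and tray above 25 N).
It fails at once if another thing on the bench is moved by more than 25 mm (distance of any of bottle, spool, tape, jar, driver from where it was at the start of the episode above 0.025 m).
It also fails if it takes over 72 s, if anything falls off the work surface, if the arm or the gripper's body presses on something with over 40 N, if the wrist force passes 120 N, or if a joint passes its speed limit or range.

## Working session

There is one attempt and no reset: what is moved stays moved. The work goes in short steps, Python scripts to look and compute and a tool call to move; the robot and the scene stay as the last step left them, time stands still between calls to the robot, and variables do not carry over. Pictures are saved under pics/ and viewed, on a budget of 10 in all, crops included, one or two more only if the job needs it, and the job is handed in when it is done.

Besides the shell and the picture viewer there is one more tool, called after "Emit:" by a JSON object that holds its "name" and its "arguments". servo_tool: Moves the arm, as the interface text tells. Its arguments: {"type":"object","properties":{"deltas":{"type":"array","items":{"type":"array"}}},"required":["deltas"]}

```bash
mkdir -p pics; cat > h.py <<'E'
import numpy as np, cv2
from scipy.spatial.transform import Rotation as R
from plant import ctrl
def snap(n,f=None):
    s=ctrl.snapshot(n)
    if f: cv2.imwrite('pics/'+f,s['image'][:,:,::-1])
    np.save('pics/'+n+'_cal.npy',np.array([s['vertical_fov'],s['cx'],s['cy'],*np.ravel(s['rvec']),*np.ravel(s['tvec'])]))
    np.save('pics/'+n+'_img.npy',s['image']); return s
def cal(n):
    c=np.load('pics/'+n+'_cal.npy'); f=240/np.tan(np.radians(c[0])/2)
    return f,c[1],c[2],cv2.Rodrigues(c[3:6])[0],c[6:9]
def ray(n,u,v,z):
    f,cx,cy,M,t=cal(n); o=-M.T@t; d=M.T@np.array([(u-cx)/f,(v-cy)/f,1]); return o+d*(z-o[2])/d[2]
def proj(n,p):
    f,cx,cy,M,t=cal(n); q=M@np.array(p)+t; return np.array([cx+f*q[0]/q[2],cy+f*q[1]/q[2]])
def tri(obs):
    A=[];b=[]
    for n,u,v in obs:
        f,cx,cy,M,t=cal(n); o=-M.T@t; d=M.T@np.array([(u-cx)/f,(v-cy)/f,1]); d/=np.linalg.norm(d)
        P=np.eye(3)-np.outer(d,d);A.append(P);b.append(P@o)
    A=np.vstack(A);b=np.hstack(b);x,r,_,_=np.linalg.lstsq(A,b,rcond=None);return x,np.linalg.norm(A@x-b)
def st():
    o=ctrl.get_obs(); return {k:np.round(o[k],4).tolist() for k in('clock','tool_pos','orientation','force','moment','opening','joint_pos')}
def crop(n,x0,y0,x1,y1,k,f):
    im=np.load('pics/'+n+'_img.npy')[y0:y1,x0:x1,::-1]; cv2.imwrite('pics/'+f,cv2.resize(im,None,fx=k,fy=k,interpolation=cv2.INTER_CUBIC))
E
python3 - <<'E'
from h import *
for n in('scene','side','wrist'):
    snap(n,n+'0.png'); f,cx,cy,M,t=cal(n); print(n,f,cx,cy,(-M.T@t).round(3),M[2].round(2))
o=st();print(o);print(R.from_euler('xyz',o['orientation'],degrees=True).as_matrix().round(3))
E
```

```text
scene 515.2426887250616 319.78784092274043 229.15433662488797 [ 0.857 -0.361  0.953] [-0.36  0.38 -0.85]
side 445.10703882186834 312.684558735224 239.72313739526604 [ 0.106 -0.534  0.479] [ 0.51  0.7  -0.49]
wrist 423.29250695270036 317.32182204549554 238.8003462157196 [ 0.158 -0.66   0.382] [ 0.27  0.1  -0.96]
{'clock': 0.15, 'tool_pos': [0.2312, -0.6338, 0.2259], 'orientation': [4.9338, 89.9277, 114.9714], 'force': [-0.6118, -0.9076, 0.6422], 'moment': [0.025, -0.024, -0.0128], 'opening': 0.0875, 'joint_pos': [-53.449, 20.5794, 0.6465, -0.0154, -70.1379, -16.5082]}
[[-0.001 -0.939 -0.343]
 [ 0.001 -0.343  0.939]
 [-1.     0.     0.001]]
```

View pics/scene0.png

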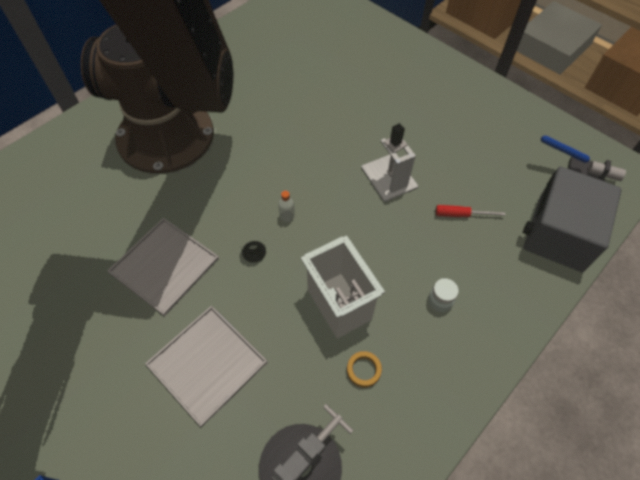

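View pics/side0.png

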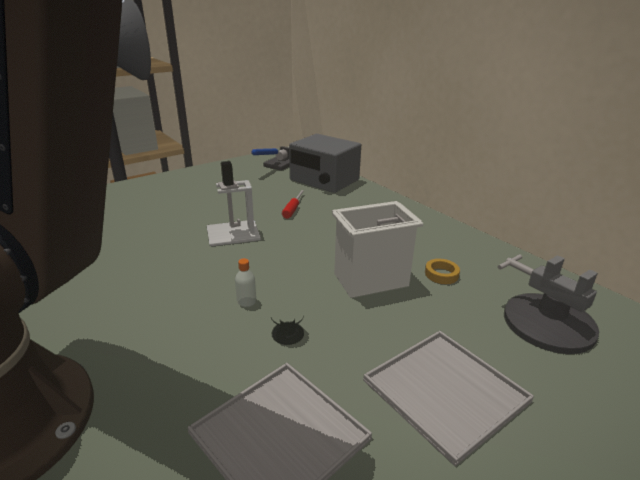

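The overview shows the rod on the stand near (398,150) in the scene view, the tank at (342,285), and two trays at (163,265) and (206,365). I'll enlarge the key areas.

```bash
python3 - <<'E'
from h import *
a=np.load('pics/scene_img.npy'); 
A=cv2.resize(a[110:350,290:430],None,fx=2.5,fy=2.5,interpolation=cv2.INTER_CUBIC)
b=np.load('pics/side_img.npy')
B1=cv2.resize(b[150:250,195:275],None,fx=3,fy=3,interpolation=cv2.INTER_CUBIC)
B2=cv2.resize(b[195:295,325:425],None,fx=3,fy=3,interpolation=cv2.INTER_CUBIC)
c=np.zeros((600,660,3),np.uint8); c[:,:350]=A; c[:300,355:595]=B1; c[300:,355:655]=B2
cv2.imwrite('pics/c1.png',c[:,:,::-1])
for u,v in((163,265),(206,365),(166,220),(210,310),(266,360),(202,422),(148,363)): print((u,v),ray('scene',u,v,.012).round(3))
E
```

```text
(163, 265) [ 0.29  -0.224  0.012]
(206, 365) [ 0.514 -0.297  0.012]
(166, 220) [ 0.206 -0.152  0.012]
(210, 310) [ 0.435 -0.221  0.012]
(266, 360) [ 0.587 -0.214  0.012]
(202, 422) [ 0.586 -0.366  0.012]
(148, 363) [ 0.433 -0.368  0.012]
```

View pics/c1.png

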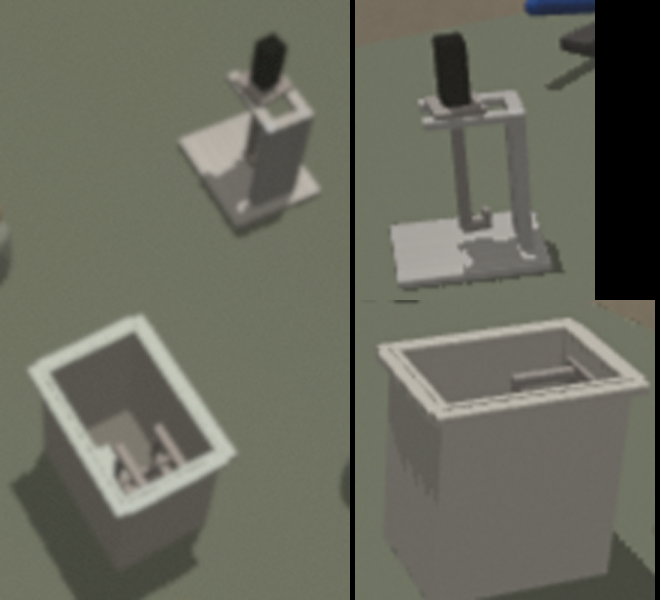

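```bash
python3 - <<'E'
from h import *
S=lambda x,y:(290+x/2.5,110+y/2.5); D1=lambda x,y:(195+(x-355)/3,150+y/3); D2=lambda x,y:(325+(x-355)/3,195+(y-300)/3)
P=[ray('scene',*S(*p),.135)[:2] for p in((32,370),(140,318),(233,453),(122,510))]
Q=[ray('side',*D2(*p),.135)[:2] for p in((380,350),(575,320),(646,382),(440,414))]
for X in(P,Q):
    X=np.array(X);print(X.round(3),X.mean(0).round(4),[np.linalg.norm(X[i]-X[(i+1)%4]).round(3) for i in range(4)])
P=np.array(P)
e=(P[3]+P[2]-P[0]-P[1]);print('tank yaw',np.degrees(np.arctan2(e[1],e[0])))
# handle top centre z=.169
print('handle',ray('scene',*S(268,42),.169).round(4),ray('side',*D1(450,38),.169).round(4),tri([('scene',*S(268,42)),('side',*D1(450,38))]))
# base plate corners z~.006
for p in((180,145),(243,222),(320,187)): print('base s',ray('scene',*S(*p),.006).round(4))
for p in((390,220),(400,278),(550,268)): print('base d',ray('side',*D1(*p),.006).round(4))
for p in((238,80),(303,108),(262,123)): print('prong s',ray('scene',*S(*p),.116).round(4))
for p in((424,121),(522,97),(522,119)): print('prong d',ray('side',*D1(*p),.116).round(4))
E
```

```text
[[ 0.534 -0.059]
 [ 0.561  0.027]
 [ 0.681 -0.01 ]
 [ 0.654 -0.094]] [ 0.6076 -0.0341] [np.float64(0.09), np.float64(0.125), np.float64(0.089), np.float64(0.124)]
[[ 0.557  0.021]
 [ 0.683 -0.014]
 [ 0.655 -0.098]
 [ 0.534 -0.06 ]] [ 0.6072 -0.0379] [np.float64(0.131), np.float64(0.088), np.float64(0.127), np.float64(0.084)]
tank yaw -16.539016819413966
handle [0.4743 0.2767 0.169 ] [0.4754 0.2719 0.169 ] (array([0.47569647, 0.2750423 , 0.16911145]), np.float64(0.0021447399035692026))
base s [0.4165 0.2527 0.006 ]
base s [0.5147 0.2258 0.006 ]
base s [0.5406 0.3044 0.006 ]
base d [0.4469 0.3479 0.006 ]
base d [0.4152 0.2602 0.006 ]
base d [0.5098 0.2118 0.006 ]
prong s [0.4573 0.2684 0.116 ]
prong s [0.5164 0.2825 0.116 ]
prong s [0.5018 0.2461 0.116 ]
prong d [0.4486 0.2674 0.116 ]
prong d [0.5252 0.2678 0.116 ]
prong d [0.5056 0.2323 0.116 ]
```

View pics/wrist0.png

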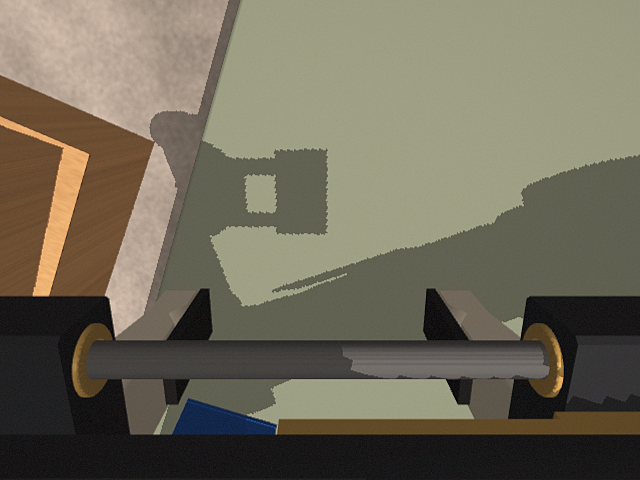

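The target tray is the one at (206,365), with centre about (0.510,-0.292). The tank centre is about (0.607,-0.036) with yaw about -16.5°. The rod handle is at about (0.4757,0.275) with yaw about -16°. Next is a move planner that outputs tool-frame deltas.

```bash
cat >> h.py <<'E'
def go(p,yawz=163.5,from_=None):
    """delta (turn deg, shift cm) from the measured pose to TCP p, tool down, tool z at yaw yawz"""
    o=ctrl.get_obs(); M=R.from_euler('xyz',o['orientation'],degrees=True)
    a=np.radians(yawz); z=np.array([np.cos(a),np.sin(a),0]); x=np.array([0,0,-1.]); T=R.from_matrix(np.c_[x,np.cross(z,x),z])
    print((M.inv()*T).as_rotvec(degrees=True).round(2).tolist(), (M.inv().apply(np.array(p)-o['tool_pos'])*100).round(2).tolist())
E
python3 -c "
from h import *
go((.52,-.3,.28),110);go((.56,-.05,.28));go((.475,.275,.25))"
```

```text
[0.04, 0.07, -0.01] [-5.39, -38.57, 21.47]
[-53.46, 0.07, 0.03] [-5.36, -50.89, 43.58]
[-53.46, 0.07, 0.03] [-2.32, -54.04, 77.02]
```

Emit:
{"name": "servo_tool", "arguments": {"deltas": [[[-8,0,0],[-3,-4,2],8.7],[[-16,0,0],[-5,-8.5,4.5],8.7],[[-24,0,0],[-5.4,-12.5,7],8.7],[[-32,0,0],[-5.4,-16.5,9.5],8.7],[[-40,0,0],[-5.4,-20.5,12],8.7]]}}

```text
clock: 0.65
tool_pos: [0.3836, -0.4493, 0.2802]
orientation: [-61.4, 89.9, 88.9]
force: [1.3, 0.2, -0.3]
opening: 0.0867
```

```bash
python3 -c "
from h import *
print(st())
go((.52,-.25,.28));go((.55,-.05,.28));go((.475,.275,.25))"
```

```text
{'clock': 0.65, 'tool_pos': [0.3836, -0.4493, 0.2802], 'orientation': [-61.4089, 89.9456, 88.9389], 'force': [1.2947, 0.165, -0.2653], 'moment': [-0.0615, -0.0542, 0.0715], 'opening': 0.0867, 'joint_pos': [-30.5981, 10.9569, -5.4554, -0.0493, -73.6145, 0.9598]}
[-13.15, 0.02, 0.05] [0.04, -24.07, -2.0]
[-13.15, 0.02, 0.05] [0.06, -42.93, 5.29]
[-13.15, 0.02, 0.05] [3.09, -67.46, 27.88]
```

Emit:
{"name": "servo_tool", "arguments": {"deltas": [[[-6,0,0],[0,-4.5,-0.5],8.7],[[-13,0,0],[0,-9,-1],8.7],[[-13.1,0,0],[0,-13.5,-1.5],8.7],[[-13.1,0,0],[0,-18,-1.8],8.7],[[-13.1,0,0],[0,-22.5,-1.8],8.7]]}}

```text
clock: 1.15
tool_pos: [0.5113, -0.2609, 0.2802]
orientation: [-61.4, 89.9, 102.1]
force: [-0.2, -0.0, 0.1]
opening: 0.0872
```

```bash
python3 -c "
from h import *
print(st()['joint_pos'])
go((.55,-.05,.28));go((.475,.275,.25))"
```

```text
[-7.5538, 9.3294, -7.4689, -0.0603, -73.2224, -8.9757]
[-0.05, 0.03, 0.05] [0.04, -21.32, 2.3]
[-0.05, 0.03, 0.05] [3.08, -50.33, 18.74]
```

Emit:
{"name": "servo_tool", "arguments": {"deltas": [[[0,0,0],[0,-4.5,0.5],8.7],[[0,0,0],[0,-9,1],8.7],[[0,0,0],[0,-13.5,1.5],8.7],[[0,0,0],[0,-17.5,3.5],8.7],[[0,0,0],[0,-21.5,5.5],8.7]]}}

```text
clock: 1.65
tool_pos: [0.5194, -0.0373, 0.28]
orientation: [-26.7, 89.9, 136.8]
force: [0.6, 0.5, 0.4]
opening: 0.0873
```

Emit:
{"name": "servo_tool", "arguments": {"deltas": [[[0,0,0],[0,-4.2,2],8.7],[[0,0,0],[0,-8.4,4],8.7],[[0,0,0],[0,-12.6,6],8.7],[[0,0,0],[0,-16.8,8],8.7],[[0,0,0],[0,-20.5,9.8],8.7]]}}

```text
clock: 2.15
tool_pos: [0.483, 0.1891, 0.2803]
orientation: [-39.6, 89.9, 123.9]
force: [1.8, 0.3, -0.5]
opening: 0.0872
```

```bash
python3 -c "
from h import *
print(st()['joint_pos'])
snap('wrist','w1.png')
go((.475,.275,.25));go((.4757,.275,.131))"
```

```text
[43.0168, 3.8423, -13.7838, -0.0879, -72.3605, -59.503]
[0.07, 0.08, 0.12] [3.02, -7.61, 3.06]
[0.07, 0.08, 0.12] [14.92, -7.6, 2.98]
```

View pics/w1.png

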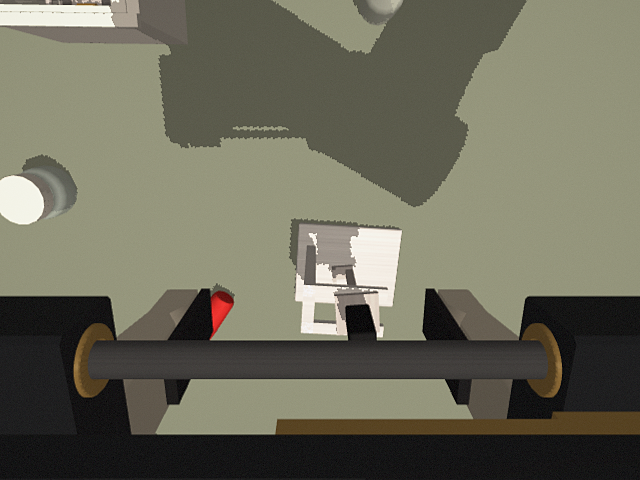

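```bash
python3 -c "
from h import *
P=[ray('wrist',u,v,z)[:2] for u,v,z in((303,221,.006),(402,229,.006),(392,306,.006),(345,307,.169),(369,305,.169),(335,292,.12),(377,289,.12))]
print(np.round(P,4))
for i,j in((0,1),(1,2),(3,4),(5,6)):
    d=P[j]-P[i];print(np.degrees(np.arctan2(d[1],d[0])))
"
```

```text
[[0.5072 0.2168]
 [0.4096 0.255 ]
 [0.4408 0.3388]
 [0.4801 0.2455]
 [0.4637 0.2488]
 [0.4877 0.2542]
 [0.4543 0.2614]]
158.64775698275574
69.569147862821
168.6499843975064
167.8525557241231
```

Emit:
{"name": "servo_tool", "arguments": {"deltas": [[[0,0,0],[0.7,-3.8,1.5],8.7],[[0,0,0],[1.5,-7.6,3],8.7],[[0,0,0],[3,-7.6,3],8.7],[[0,0,0],[4,-7.6,3],8.7]]}}

```text
clock: 2.6
tool_pos: [0.4748, 0.2754, 0.2387]
orientation: [-13.3, 89.9, 150.3]
force: [0.2, -0.5, -0.1]
opening: 0.0868
```

```bash
python3 -c "
from h import *
snap('scene');snap('side')
a=np.load('pics/scene_img.npy')[90:220,340:450];b=np.load('pics/side_img.npy')[110:250,180:290]
c=np.zeros((560,890,3),np.uint8);c[:520,:440]=cv2.resize(a,None,fx=4,fy=4,interpolation=2);c[:,450:]=cv2.resize(b,None,fx=4,fy=4,interpolation=2)
cv2.imwrite('pics/c2.png',cv2.resize(c[:,:,::-1],(800,503)))
go((.4757,.275,.131))"
```

```text
[0.06, 0.17, -0.05] [10.75, -0.15, -0.09]
```

Wrist view: stand base at (303–402,221–306), black handle at (360,320), collar edge from (335,292) to (377,289). That puts the rod at yaw about -12° and the stand at about -21°. The handle centre of (0.475,0.275) is confirmed, so I'll descend, aligned to the rod.

Emit:
{"name": "servo_tool", "arguments": {"deltas": [[[-2,0,0],[3,-0.1,-0.1],8.7],[[-4.5,0,0],[6,-0.1,-0.1],8.7],[[-4.5,0,0],[8.5,-0.1,-0.1],8.7],[[-4.5,0,0],[10.3,-0.1,-0.1],8.7],[[-4.5,0,0],[10.7,-0.1,-0.1],8.7]]}}

```text
clock: 3.2
tool_pos: [0.4752, 0.2729, 0.1301]
orientation: [32.7, 89.7, -159.3]
force: [-0.5, -1.4, 0.2]
opening: 0.087
```

Emit:
{"name": "servo_tool", "arguments": {"deltas": [[[0,0,0],[0,0,0],4],[[0,0,0],[0,0,0],2.5],[[0,0,0],[0,0,0],1.5],[[0,0,0],[0,0,0],1],[[0,0,0],[0,0,0],1]]}}

```text
clock: 3.7
tool_pos: [0.4754, 0.2731, 0.1308]
orientation: [26.0, 89.7, -166.1]
force: [-0.1, -0.6, 0.6]
opening: 0.0531
```

Emit:
{"name": "servo_tool", "arguments": {"deltas": [[[0,0,0],[0,0,0],1],[[0,0,0],[0,0,0],1],[[0,0,0],[0,0,0],1],[[0,0,0],[-0.2,0,0],1],[[0,0,0],[-0.4,0,0],1]]}}

```text
clock: 4.2
tool_pos: [0.4753, 0.273, 0.1347]
orientation: [29.0, 89.7, -163.0]
force: [-0.0, -0.5, -1.2]
opening: 0.0195
```

Emit:
{"name": "servo_tool", "arguments": {"deltas": [[[0,0,0],[-0.4,0,0],1],[[0,0,0],[-0.4,-0.25,1.5],1],[[0,0,0],[-0.4,-0.5,3],1],[[0,0,0],[-0.4,-0.75,4.5],1],[[0,0,0],[-0.4,-1,6],1]]}}

```text
clock: 4.7
tool_pos: [0.4171, 0.2955, 0.1389]
orientation: [28.4, 89.7, -163.6]
force: [-0.4, 0.3, -1.1]
opening: 0.0194
```

Emit:
{"name": "servo_tool", "arguments": {"deltas": [[[0,0,0],[-1,0,0],1],[[0,0,0],[-4,0,0],1],[[0,0,0],[-8,0,0],1],[[0,0,0],[-12,0,0],1],[[0,0,0],[-14,0,0],1]]}}

```text
clock: 5.2
tool_pos: [0.4184, 0.2965, 0.2835]
orientation: [-49.5, 89.9, 118.6]
force: [-0.2, -0.1, -1.2]
opening: 0.0199
```

```bash
python3 -c "
from h import *
print(st())
snap('scene');snap('side')
a=np.load('pics/scene_img.npy')[40:220,300:450];b=np.load('pics/side_img.npy')[60:240,150:300]
c=np.hstack([cv2.resize(x,(500,600),interpolation=2) for x in(a,b)])
cv2.imwrite('pics/c3.png',cv2.resize(c[:,:,::-1],(800,480)))
cv2.imwrite('pics/c3.png',np.hstack([cv2.resize(x,(400,480),interpolation=2) for x in(a,b)])[:,:,::-1])"
```

```text
{'clock': 5.2, 'tool_pos': [0.4184, 0.2965, 0.2835], 'orientation': [-49.4579, 89.8506, 118.5824], 'force': [-0.1792, -0.081, -1.1848], 'moment': [0.1789, -0.0482, -0.0215], 'opening': 0.0199, 'joint_pos': [57.1807, 3.1389, -14.1182, -0.1374, -72.6714, -69.0996]}
```

View pics/c3.png

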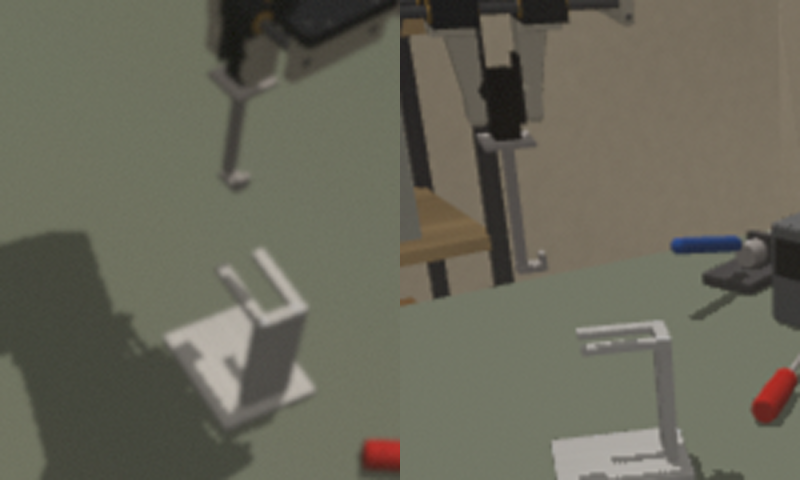

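```bash
python3 -c "
from h import *
S=lambda x,y:('scene',300+x/2.6667,40+y/2.6667); D=lambda x,y:('side',150+(x-400)/2.6667,60+y/2.6667)
for n,s in(('Lend',S(225,270)),('Rend',S(262,250)),('Lback',S(262,325)),('Rback',S(307,305)),('near end',D(582,352)),('far end',D(578,331)),('bk far',D(660,322))): print(n,ray(*s,.116).round(4))
print('shaft bottom tri',tri([S(228,178),D(519,268)]))
print('tip tri',tri([S(247,178),D(544,252)]))
T=np.array([.4184,.2965,.2835])
# predicted: rod yaw -12
a=np.radians(-12);x=np.array([np.cos(a),np.sin(a),0])
for nm,p in(('shaft bot',T+[0,0,.0142-.120]),('tip top',T+[0,0,.0142-.113]+x*.016)):
  u=proj('scene',p);v=proj('side',p);print(nm,p.round(3),(u-[300,40])*2.6667,(v-[150,60])*2.6667+[400,0])
"
```

```text
Lend [0.4547 0.2688 0.116 ]
Rend [0.4627 0.3058 0.116 ]
Lback [0.5114 0.2456 0.116 ]
Rback [0.5243 0.2857 0.116 ]
near end [0.4452 0.2592 0.116 ]
far end [0.461  0.2997 0.116 ]
bk far [0.524  0.2797 0.116 ]
shaft bottom tri (array([0.42161098, 0.30195677, 0.17380157]), np.float64(0.0034648314072978606))
tip tri (array([0.44049408, 0.30024902, 0.18492316]), np.float64(0.00022052127280965938))
shaft bot [0.418 0.296 0.178] [220.73401147 172.74420151] [519.80232417 268.08692949]
tip top [0.434 0.293 0.185] [234.60847385 178.61530563] [540.08312178 256.48615416]
```

```bash
python3 -c "
from h import *
go((.5748,-.0263,.2835))"
```

```text
[4.53, 0.08, 0.2] [-0.16, 28.39, -21.97]
```

Emit:
{"name": "servo_tool", "arguments": {"deltas": [[[1,0,0],[0,2.9,-2.2],1],[[2,0,0],[0,6,-4.5],1],[[3,0,0],[0,9,-7],1],[[4,0,0],[0,12,-9.2],1],[[4.5,0,0],[0,15,-11.5],1]]}}

```text
clock: 5.8
tool_pos: [0.4998, 0.1249, 0.2821]
orientation: [-52.4, 89.8, 111.1]
force: [-0.1, 0.3, -1.8]
opening: 0.0198
```

```bash
python3 -c "
from h import *
go((.5748,-.0263,.2835))"
```

```text
[0.03, 0.13, 0.17] [-0.2, 12.38, -11.48]
```

Emit:
{"name": "servo_tool", "arguments": {"deltas": [[[0,0,0],[0,3,-2.8],1],[[0,0,0],[0,6.2,-5.7],1],[[0,0,0],[0,9.3,-8.6],1],[[0,0,0],[0,12.4,-11.5],1],[[0,0,0],[0,12.4,-11.5],1]]}}

```text
clock: 6.3
tool_pos: [0.5757, -0.0303, 0.28]
orientation: [-14.8, 89.8, 148.5]
force: [-0.6, 0.6, -2.1]
opening: 0.0202
```

Emit:
{"name": "servo_tool", "arguments": {"deltas": [[[0,0,0],[0.5,0,0],1],[[0,0,0],[1,0,0],1]]}}

```text
clock: 6.5
tool_pos: [0.5749, -0.0301, 0.2689]
orientation: [-7.0, 89.7, 156.3]
force: [-0.1, 0.4, -1.3]
opening: 0.0198
```

```bash
python3 -c "
from h import *
print(st())
snap('scene');snap('side')
a=np.load('pics/scene_img.npy')[170:350,270:420];b=np.load('pics/side_img.npy')[130:310,300:450]
cv2.imwrite('pics/c4.png',np.hstack([cv2.resize(x,(400,480),interpolation=2) for x in(a,b)])[:,:,::-1])"
```

```text
{'clock': 6.5, 'tool_pos': [0.5749, -0.0301, 0.2689], 'orientation': [-7.0016, 89.6874, 156.2922], 'force': [-0.0632, 0.4169, -1.3444], 'moment': [0.0448, 0.1361, 0.0083], 'opening': 0.0198, 'joint_pos': [16.3217, 9.9852, -8.0702, -0.2112, -72.1841, -32.9629]}
```

View pics/c4.png

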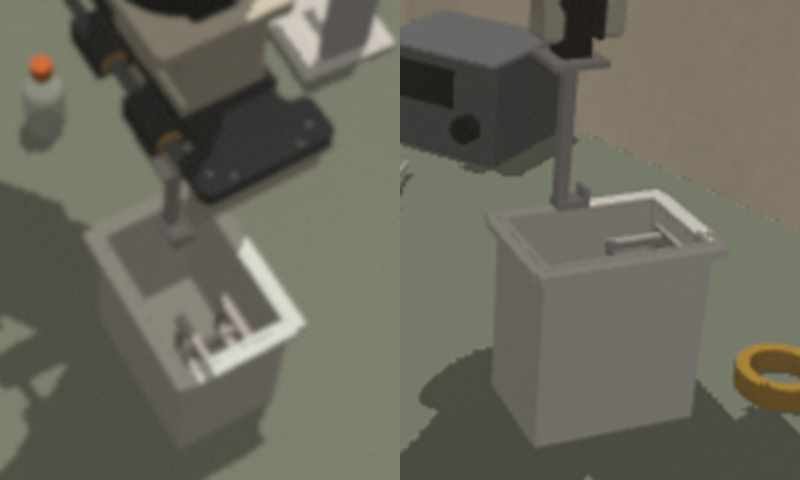

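```bash
python3 -c "
from h import *
k=2.6667
S=lambda x,y:('scene',270+x/k,170+y/k); D=lambda x,y:('side',300+(x-400)/k,130+y/k)
cs=[tri([S(86,235),D(488,218)]),tri([S(305,322),D(725,245)]),tri([S(190,388),D(541,277)])]
for c in cs: print('corner',c[0].round(4),c[1].round(4))
print('rim s',[ray(*S(*p),.135)[:2].round(4) for p in((86,235),(305,322),(190,388))])
print('rim d',[ray(*D(*p),.135)[:2].round(4) for p in((488,218),(655,191),(725,245),(541,277))])
print('shaft',tri([S(174,228),D(561,205)]), 'tcp',.5749,-.0301)
b=.2689+.0142-.120
print('at z',ray(*S(174,228),b-.001).round(4),ray(*D(561,205),b-.001).round(4))
print('tip',tri([S(187,224),D(585,186)]))
# bracket bar ends / finger tips
print('finger', ray(*S(178,318),.1).round(4))
"
```

```text
corner [ 0.5258 -0.0476  0.1564] 0.0328
corner [ 0.6932 -0.0319  0.118 ] 0.0446
corner [ 0.6142 -0.0319  0.0707] 0.0647
rim s [array([ 0.5337, -0.0602]), array([ 0.6819, -0.0076]), array([ 0.6585, -0.0931])]
rim d [array([0.556 , 0.0212]), array([ 0.679 , -0.0114]), array([ 0.6561, -0.0967]), array([ 0.5315, -0.062 ])]
shaft (array([ 0.57988328, -0.02351022,  0.1551799 ]), np.float64(0.00039913785696461823)) tcp 0.5749 -0.0301
at z [ 0.5825 -0.0267  0.1621] [ 0.5698 -0.034   0.1621]
tip (array([ 0.59185953, -0.02594611,  0.16932708]), np.float64(0.00625281380497283))
finger [ 0.61   -0.0498  0.1   ]
```

```bash
python3 -c "
from h import *
snap('wrist')
crop('wrist',170,180,490,420,2.5,'w2.png')"
```

```text
(no output)
```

View pics/w2.png

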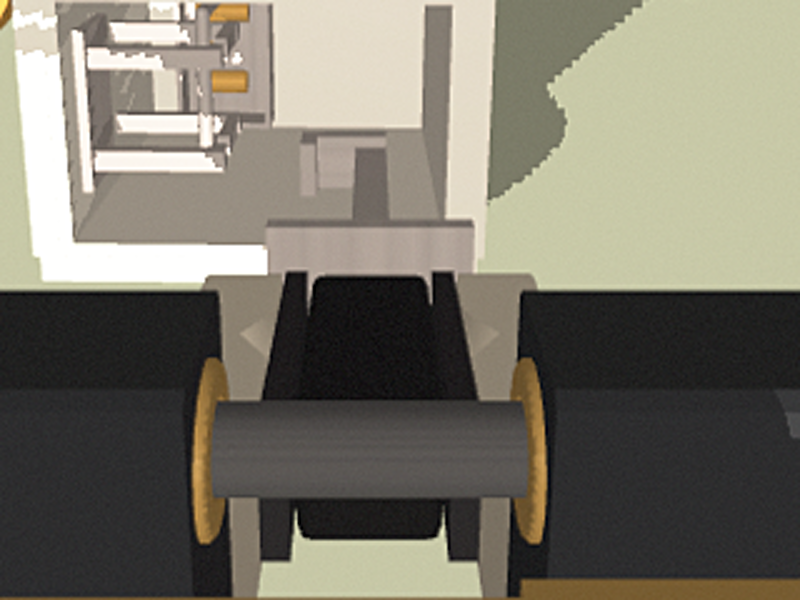

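```bash
python3 -c "
from h import *
W=lambda x,y:('wrist',170+x/2.5,180+y/2.5)
c=np.array([.607,-.036]);a=np.radians(-16.5);ex=np.array([np.cos(a),np.sin(a)]);ey=np.array([-ex[1],ex[0]])
def T(s,z): p=ray(*s,z)[:2]; return p.round(4),((p-c)@np.c_[ex,ey]*1000).round(1)
tcp=np.array([.5749,-.0301]);print('tcp',((tcp-c)@np.c_[ex,ey]*1000).round(1))
h=.2689+.0142
for n,s,z in(('colL',W(267,222),h-.029),('colR',W(473,222),h-.029),('hookL bottom-edge tip',W(301,195),h-.113),('hook tip far',W(301,137),h-.113),('trough R far',W(385,137),h-.120),('trough near shaft L',W(355,150),h-.12),('shaft R bottom',W(385,150),h-.12),('rim in +x+y',W(75,242),.135),('rim in +x',W(58,25),.135),('rim in -x',W(452,5),.135),('rim in -x lower',W(447,215),.135),('rim out',W(42,282),.135),('rim out2',W(15,60),.135),
 ('bar? top end +y z.078',W(92,190),.08)): print(n,*T(s,z))
"
```

```text
tcp [-32.5  -3.5]
colL [ 0.5882 -0.0461] [-15.1 -15. ]
colR [ 0.5541 -0.0358] [-50.7 -14.8]
hookL bottom-edge tip [ 0.5946 -0.0223] [-15.8   9.6]
hook tip far [ 0.5899 -0.037 ] [-16.1  -5.8]
trough R far [ 0.5701 -0.0289] [-37.4  -3.7]
trough near shaft L [ 0.5785 -0.0278] [-29.6  -0.2]
shaft R bottom [ 0.5711 -0.0256] [-37.4  -0.2]
rim in +x+y [ 0.6683 -0.0164] [53.2 36.2]
rim in +x [ 0.6494 -0.078 ] [ 52.5 -28.2]
rim in -x [ 0.5435 -0.0519] [-56.4 -33.3]
rim in -x lower [0.5612 0.0071] [-56.1  28.4]
rim out [ 0.6824 -0.0073] [64.1 48.9]
rim out2 [ 0.6645 -0.0722] [ 65.4 -18.4]
bar? top end +y z.078 [ 0.6774 -0.0161] [61.9 39.1]
```

Emit:
{"name": "servo_tool", "arguments": {"deltas": [[[0,0,0],[1.5,0.25,0],1],[[0,0,0],[4,0.25,0],1],[[0,0,0],[6.5,0.25,0],1],[[0,0,0],[9,0.25,0],1],[[0,0,0],[10.3,0.25,0],1]]}}

```text
clock: 7.15
tool_pos: [0.5726, -0.0308, 0.1647]
orientation: [0.9, 89.6, 164.4]
force: [0.1, -0.6, -1.3]
opening: 0.0199
```

```bash
python3 -c "
from h import *
print(st()); a=np.radians(-16.5);ex=np.array([np.cos(a),np.sin(a)])
p=np.array([.5749,-.0301])+ex*.0446+.0025*np.array([ex[1],-ex[0]])
go((*p,.1658))"
```

```text
{'clock': 7.15, 'tool_pos': [0.5726, -0.0308, 0.1647], 'orientation': [0.9263, 89.5983, 164.3846], 'force': [0.0757, -0.6007, -1.2849], 'moment': [0.0654, 0.1171, -0.0123], 'opening': 0.0199, 'joint_pos': [16.315, 14.0705, -16.9429, -0.247, -59.3278, -32.73]}
[-0.04, 0.4, -0.01] [-0.14, 0.12, -4.66]
```

Emit:
{"name": "servo_tool", "arguments": {"deltas": [[[0,0.2,0],[0,0.05,-1],1],[[0,0.4,0],[0,0.1,-2],1],[[0,0.4,0],[0,0.1,-3],1],[[0,0.4,0],[0,0.1,-4],1],[[0,0.4,0],[0,0.1,-4.6],1]]}}

```text
clock: 7.65
tool_pos: [0.618, -0.0452, 0.165]
orientation: [-164.1, 89.9, -0.6]
force: [0.2, 0.7, -2.2]
opening: 0.0201
```

```bash
python3 -c "
from h import *
print(st())
s=snap('wrist'); snap('scene')
a=np.load('pics/wrist_img.npy')[100:300,120:400];b=np.load('pics/scene_img.npy')[220:330,290:400]
cv2.imwrite('pics/w3.png',np.hstack([cv2.resize(a,(560,400),interpolation=2),cv2.resize(b,(240,240),interpolation=2).repeat(1,0) if 0 else cv2.copyMakeBorder(cv2.resize(b,(240,240),interpolation=2),0,160,0,0,0)])[:,:,::-1])"
```

```text
{'clock': 7.65, 'tool_pos': [0.618, -0.0452, 0.165], 'orientation': [-164.0661, 89.9393, -0.6296], 'force': [0.1548, 0.7031, -2.2483], 'moment': [0.0083, 0.1238, -0.0092], 'opening': 0.0201, 'joint_pos': [13.856, 17.9299, -11.5629, 0.0175, -60.4485, -30.4281]}
```

View pics/w3.png

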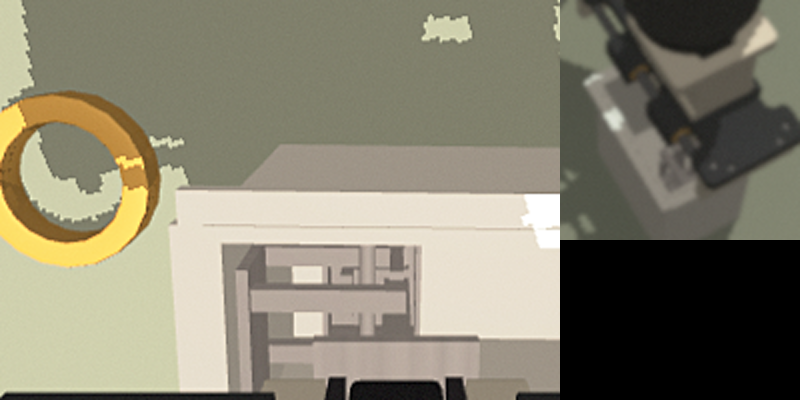

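```bash
python3 -c "
from h import *
W=lambda x,y:('wrist',120+x/2,100+y/2)
c=np.array([.607,-.036]);a=np.radians(-16.5);E=np.c_[[np.cos(a),np.sin(a)],[-np.sin(a),np.cos(a)]]
def T(s,z): return ((ray(*s,z)[:2]-c)@E*1000).round(1)
print('tcp',((np.array([.618,-.0452])-c)@E*1000).round(1))
h=.165+.0142
for n,s,z in(('colL',W(314,338),h-.029),('colR',W(479,338),h-.029),('bar top',W(367,255),.078),('bar bot',W(367,330),.078),('barL',W(359,310),.076),('barR',W(375,310),.076),('rimin+x',W(222,245),.135),('rim +x',W(230,380),.135)): print(n,T(s,z))
"
```

```text
tcp [13.2 -5.7]
colL [ 31.  -17.6]
colR [ -4.7 -17.5]
bar top [ 21.9 -16.5]
bar bot [22.2  7.3]
barL [24.7  1.5]
barR [19.8  1.5]
rimin+x [ 52.9 -34.5]
rim +x [53.  -1.1]
```

Collar 314–479 and bar 359–375 in the wrist crop put the hook under the bar: hook x 22.1 against bar 22.0, with y within 1 mm. Next is the raise.

Emit:
{"name": "servo_tool", "arguments": {"deltas": [[[0,0,0],[-0.4,0,0],1],[[0,0,0],[-0.8,0,0],1],[[0,0,0],[-1.1,0,0],1],[[0,0,0],[-1.2,0,0],1],[[0,0,0],[-1.2,0,0],1]]}}

```text
clock: 8.25
tool_pos: [0.6174, -0.0451, 0.1769]
orientation: [-159.2, 89.9, 4.2]
force: [0.1, -0.1, -1.3]
opening: 0.02
```

Emit:
{"name": "servo_tool", "arguments": {"deltas": [[[0,0,0],[-0.1,0,0],1],[[0,0,0],[-0.2,0,0],1],[[0,0,0],[-0.3,0,0],1],[[0,0,0],[-0.4,0,0],1],[[0,0,0],[-0.5,0,0],1]]}}

```text
clock: 8.75
tool_pos: [0.6171, -0.0451, 0.1816]
orientation: [-113.4, 90.0, 50.0]
force: [0.1, 0.0, -2.7]
opening: 0.0199
```

Emit:
{"name": "servo_tool", "arguments": {"deltas": [[[0,0,0],[-0.1,0,0],1],[[0,0,0],[-0.2,0,0],1],[[0,0,0],[-0.3,0,0],1],[[0,0,0],[-0.4,0,0],1],[[0,0,0],[-0.5,0,0],1]]}}

```text
clock: 9.25
tool_pos: [0.6171, -0.0451, 0.1866]
orientation: [-81.3, 90.0, 82.1]
force: [-0.2, -0.1, -3.6]
opening: 0.0201
```

Emit:
{"name": "servo_tool", "arguments": {"deltas": [[[0,0,0],[-0.1,0,0],1],[[0,0,0],[-0.2,0,0],1],[[0,0,0],[-0.3,0,0],1]]}}

```text
clock: 9.55
tool_pos: [0.617, -0.0451, 0.1897]
orientation: [-93.2, 90.0, 70.3]
force: [-0.7, 0.1, -3.0]
opening: 0.0197
```

Emit:
{"name": "servo_tool", "arguments": {"deltas": [[[0,0,0],[-0.1,0,0],1],[[0,0,0],[-0.15,0,0],1]]}}

```text
clock: 9.75
tool_pos: [0.6171, -0.0451, 0.1914]
orientation: [-131.1, 90.0, 32.3]
force: [0.7, -0.3, -3.7]
opening: 0.0199
```

```bash
python3 -c "
from h import *
print(st())"
```

```text
{'clock': 9.75, 'tool_pos': [0.6171, -0.0451, 0.1914], 'orientation': [-131.1025, 89.9816, 32.3148], 'force': [0.749, -0.2712, -3.6586], 'moment': [0.1127, 0.0833, -0.0303], 'opening': 0.0199, 'joint_pos': [13.8757, 16.6831, -9.6469, -0.0065, -63.6525, -30.4556]}
```

Emit:
{"name": "servo_tool", "arguments": {"deltas": [[[0,0,0],[-0.1,0,0],1],[[0,0,0],[-0.15,0,0],1]]}}

```text
clock: 9.95
tool_pos: [0.6172, -0.0451, 0.193]
orientation: [-139.6, 90.0, 23.8]
force: [-0.0, -1.0, -2.2]
opening: 0.0195
```

Emit:
{"name": "servo_tool", "arguments": {"deltas": [[[0,0,0],[-0.1,0,0],1],[[0,0,0],[-0.15,0,0],1]]}}

```text
clock: 10.15
tool_pos: [0.6173, -0.0451, 0.1947]
orientation: [-144.5, 90.0, 19.0]
force: [0.2, -0.4, -3.9]
opening: 0.0194
```

Emit:
{"name": "servo_tool", "arguments": {"deltas": [[[0,0,0],[-0.1,0,0],1],[[0,0,0],[-0.15,0,0],1]]}}

```text
clock: 10.35
tool_pos: [0.6173, -0.0451, 0.1962]
orientation: [-149.5, 90.0, 13.9]
force: [-0.2, -0.0, -4.1]
opening: 0.0198
```

Emit:
{"name": "servo_tool", "arguments": {"deltas": [[[0,0,0],[-0.1,0,0],1],[[0,0,0],[-0.15,0,0],1]]}}

```text
clock: 10.55
tool_pos: [0.6173, -0.0451, 0.198]
orientation: [-151.1, 90.0, 12.4]
force: [0.0, 0.0, -3.8]
opening: 0.0199
```

Emit:
{"name": "servo_tool", "arguments": {"deltas": [[[0,0,0],[-0.1,0,0],1],[[0,0,0],[-0.15,0,0],1]]}}

```text
clock: 10.75
tool_pos: [0.6174, -0.0451, 0.1996]
orientation: [-154.9, 89.9, 8.5]
force: [-0.2, 0.0, -3.0]
opening: 0.0195
```

Emit:
{"name": "servo_tool", "arguments": {"deltas": [[[0,0,0],[-0.1,0,0],1],[[0,0,0],[-0.15,0,0],1]]}}

```text
clock: 10.95
tool_pos: [0.6175, -0.0451, 0.2013]
orientation: [-157.3, 89.9, 6.2]
force: [-0.4, 0.4, -3.7]
opening: 0.0198
```

Emit:
{"name": "servo_tool", "arguments": {"deltas": [[[0,0,0],[-0.1,0,0],1],[[0,0,0],[-0.15,0,0],1]]}}

```text
clock: 11.15
tool_pos: [0.6175, -0.0451, 0.2029]
orientation: [-157.1, 89.9, 6.3]
force: [0.0, 0.0, -3.5]
opening: 0.0198
```

Emit:
{"name": "servo_tool", "arguments": {"deltas": [[[0,0,0],[-0.1,0,0],1],[[0,0,0],[-0.15,0,0],1]]}}

```text
clock: 11.35
tool_pos: [0.6175, -0.0451, 0.2045]
orientation: [-157.4, 89.9, 6.1]
force: [-1.1, -0.3, -3.8]
opening: 0.0196
```

Emit:
{"name": "servo_tool", "arguments": {"deltas": [[[0,0,0],[-0.1,0,0],1],[[0,0,0],[-0.15,0,0],1]]}}

```text
clock: 11.55
tool_pos: [0.6176, -0.0451, 0.2062]
orientation: [-158.3, 89.9, 5.1]
force: [0.0, 0.0, -2.6]
opening: 0.0199
```

Emit:
{"name": "servo_tool", "arguments": {"deltas": [[[0,0,0],[-0.1,0,0],1],[[0,0,0],[-0.15,0,0],1]]}}

```text
clock: 11.75
tool_pos: [0.6176, -0.0451, 0.2078]
orientation: [-158.2, 89.9, 5.2]
force: [-0.0, 0.5, -3.4]
opening: 0.02
```

Emit:
{"name": "servo_tool", "arguments": {"deltas": [[[0,0,0],[-0.1,0,0],1],[[0,0,0],[-0.15,0,0],1]]}}

```text
clock: 11.95
tool_pos: [0.6177, -0.0451, 0.2095]
orientation: [-158.8, 89.9, 4.6]
force: [0.8, 0.4, -3.2]
opening: 0.0198
```

Emit:
{"name": "servo_tool", "arguments": {"deltas": [[[0,0,0],[-0.1,0,0],1],[[0,0,0],[-0.13,0,0],1]]}}

```text
clock: 12.15
tool_pos: [0.6178, -0.0451, 0.2109]
orientation: [-159.6, 89.9, 3.8]
force: [-0.1, -0.3, -3.5]
opening: 0.0195
```

Emit:
{"name": "servo_tool", "arguments": {"deltas": [[[0,0,0],[-0.1,0,0],1],[[0,0,0],[-0.13,0,0],1]]}}

```text
clock: 12.35
tool_pos: [0.6178, -0.0451, 0.2124]
orientation: [-160.7, 89.9, 2.8]
force: [-0.5, -0.1, -3.7]
opening: 0.0198
```

Emit:
{"name": "servo_tool", "arguments": {"deltas": [[[0,0,0],[-0.1,0,0],1],[[0,0,0],[-0.1,0,0],1]]}}

```text
clock: 12.55
tool_pos: [0.6177, -0.0451, 0.2131]
orientation: [-155.0, 89.9, 8.5]
force: [0.4, -0.0, -4.9]
opening: 0.0196
```

Emit:
{"name": "servo_tool", "arguments": {"deltas": [[[0,0,0],[-0.04,0,0],1],[[0,0,0],[-0.04,0,0],1]]}}

```text
clock: 12.75
tool_pos: [0.6176, -0.0451, 0.2131]
orientation: [-151.1, 89.9, 12.4]
force: [1.0, -0.3, -7.6]
opening: 0.0199
```

Load grew by 4 N at TCP z = 0.2131, so these are the stops. Easing down 5.5 mm.

Emit:
{"name": "servo_tool", "arguments": {"deltas": [[[0,0,0],[0.25,0,0],1],[[0,0,0],[0.5,0,0],1],[[0,0,0],[0.55,0,0],1],[[0,0,0],[0.55,0,0],1],[[0,0,0],[0.55,0,0],1]]}}

```text
clock: 13.25
tool_pos: [0.6177, -0.0451, 0.2078]
orientation: [-154.0, 89.9, 9.4]
force: [0.8, -0.6, -4.3]
opening: 0.0197
```

```bash
python3 -c "
from h import *
print(st())
o=ctrl.get_obs();a=np.radians(-16.5);ex=np.array([np.cos(a),np.sin(a),0])
p=o['tool_pos'].__class__(o['tool_pos']) if 0 else np.array(o['tool_pos']);p[2]=.2075
for d in(0,.005,.01,.045): go(p-ex*d)"
```

```text
{'clock': 13.25, 'tool_pos': [0.6177, -0.0451, 0.2078], 'orientation': [-154.0411, 89.9035, 9.3815], 'force': [0.8321, -0.6349, -4.2901], 'moment': [-0.001, 0.131, -0.0386], 'opening': 0.0197, 'joint_pos': [13.8734, 16.0104, -8.3571, 0.0083, -65.5363, -30.4543]}
[-0.08, -0.09, 0.04] [0.03, 0.0, 0.0]
[-0.08, -0.09, 0.04] [0.03, 0.0, 0.5]
[-0.08, -0.09, 0.04] [0.03, 0.0, 1.0]
[-0.08, -0.09, 0.04] [0.02, 0.01, 4.5]
```

Emit:
{"name": "servo_tool", "arguments": {"deltas": [[[0,0,0],[0.02,0,0.1],1],[[0,0,0],[0.02,0,0.2],1],[[0,0,0],[0.02,0,0.3],1],[[0,0,0],[0.02,0,0.4],1],[[0,0,0],[0.02,0,0.5],1]]}}

```text
clock: 13.75
tool_pos: [0.6128, -0.0436, 0.2076]
orientation: [-154.8, 89.9, 8.6]
force: [0.2, 0.6, -3.2]
opening: 0.0201
```

Emit:
{"name": "servo_tool", "arguments": {"deltas": [[[0,0,0],[0,0,0.1],1],[[0,0,0],[0,0,0.2],1],[[0,0,0],[0,0,0.3],1],[[0,0,0],[0,0,0.35],1]]}}

```text
clock: 14.15
tool_pos: [0.6094, -0.0426, 0.2076]
orientation: [-154.7, 89.9, 8.7]
force: [-0.3, -0.3, -3.1]
opening: 0.0196
```

Emit:
{"name": "servo_tool", "arguments": {"deltas": [[[0,0,0],[0,0,0.1],1],[[0,0,0],[0,0,0.2],1],[[0,0,0],[0,0,0.3],1],[[0,0,0],[0,0,0.4],1]]}}

```text
clock: 14.55
tool_pos: [0.6054, -0.0414, 0.2076]
orientation: [-153.4, 89.9, 10.1]
force: [-0.7, 0.5, -3.5]
opening: 0.0197
```

Emit:
{"name": "servo_tool", "arguments": {"deltas": [[[0,0,0],[0,0,0.1],1],[[0,0,0],[0,0,0.2],1],[[0,0,0],[0,0,0.35],1],[[0,0,0],[0,0,0.5],1]]}}

```text
clock: 14.95
tool_pos: [0.6005, -0.0399, 0.2076]
orientation: [-153.3, 89.9, 10.1]
force: [0.5, -0.4, -3.0]
opening: 0.0199
```

Emit:
{"name": "servo_tool", "arguments": {"deltas": [[[0,0,0],[0,0,0.3],1],[[0,0,0],[0,0,0.7],1],[[0,0,0],[0,0,1.1],1],[[0,0,0],[0,0,1.4],1],[[0,0,0],[0,0,1.7],1]]}}

```text
clock: 15.45
tool_pos: [0.5839, -0.035, 0.2077]
orientation: [-153.6, 89.9, 9.9]
force: [1.2, 0.6, -3.0]
opening: 0.0198
```

Emit:
{"name": "servo_tool", "arguments": {"deltas": [[[0,0,0],[0,0,0.3],1],[[0,0,0],[0,0,0.6],1],[[0,0,0],[0,0,0.8],1],[[0,0,0],[0,0,0.9],1],[[0,0,0],[0,0,0.9],1]]}}

```text
clock: 15.95
tool_pos: [0.5752, -0.0324, 0.2077]
orientation: [-153.6, 89.9, 9.8]
force: [-0.2, 0.5, -2.9]
opening: 0.0198
```

```bash
python3 -c "
from h import *
print(st()); snap('wrist'); snap('side')
a=np.load('pics/wrist_img.npy')[60:300,130:450];b=np.load('pics/side_img.npy')[100:280,310:430]
cv2.imwrite('pics/w4.png',np.hstack([cv2.resize(a,(534,400),interpolation=2),cv2.resize(b,(266,400),interpolation=2)])[:,:,::-1])"
```

```text
{'clock': 15.95, 'tool_pos': [0.5752, -0.0324, 0.2077], 'orientation': [-153.5916, 89.8898, 9.8456], 'force': [-0.1722, 0.4937, -2.8842], 'moment': [0.0447, 0.133, 0.0227], 'opening': 0.0198, 'joint_pos': [16.2313, 11.9936, -13.777, 0.0136, -64.1199, -32.8]}
```

View pics/w4.png

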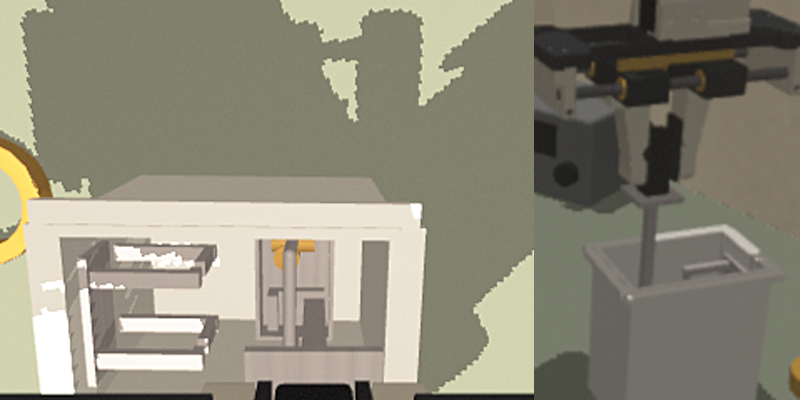

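Wrist view: the bar at (290,280) is well out of the keeper and on the hook. Lifting.

Emit:
{"name": "servo_tool", "arguments": {"deltas": [[[0,0,0],[-0.4,0,0],1],[[0,0,0],[-1.2,0,0],1],[[0,0,0],[-2.2,0,0],1],[[0,0,0],[-3.2,0,0],1],[[0,0,0],[-4.2,0,0],1]]}}

```text
clock: 16.55
tool_pos: [0.5755, -0.0324, 0.2511]
orientation: [-154.3, 89.8, 9.1]
force: [0.2, -0.0, -4.1]
opening: 0.0201
```

Emit:
{"name": "servo_tool", "arguments": {"deltas": [[[0,0,0],[-1.2,0,0],1],[[0,0,0],[-2.4,0,0],1],[[0,0,0],[-3.6,0,0],1],[[0,0,0],[-4.8,0,0],1],[[0,0,0],[-6,0,0],1]]}}

```text
clock: 17.05
tool_pos: [0.5753, -0.0325, 0.3121]
orientation: [-153.8, 89.8, 9.6]
force: [-0.3, 0.0, -3.6]
opening: 0.0196
```

Emit:
{"name": "servo_tool", "arguments": {"deltas": [[[0,0,0],[-0.8,0,0],1],[[0,0,0],[-1.4,0,0],1],[[0,0,0],[-1.8,0,0],1],[[0,0,0],[-1.9,0,0],1],[[0,0,0],[-1.9,0,0],1]]}}

```text
clock: 17.55
tool_pos: [0.5752, -0.0324, 0.3308]
orientation: [-151.3, 89.9, 12.1]
force: [-0.3, -0.4, -4.9]
opening: 0.0199
```

```bash
python3 -c "
from h import *
print(st())
a=np.radians(-16.5);ex=np.array([np.cos(a),np.sin(a)]);ey=np.array([-ex[1],ex[0]])
# rod axis=tcp+.006 ey ; hook=+.009 ex ; bar on hook ~+.011
p=np.array([.510,-.292])-ex*.011-ey*.006; print(p)
go((*p,.325))"
```

```text
{'clock': 17.55, 'tool_pos': [0.5752, -0.0324, 0.3308], 'orientation': [-151.3196, 89.8597, 12.1133], 'force': [-0.332, -0.3737, -4.9357], 'moment': [0.009, 0.0655, 0.0494], 'opening': 0.0199, 'joint_pos': [16.228, 8.2731, -2.3321, 0.0102, -79.2548, -32.7971]}
[ 0.49774889 -0.29462875]
[-0.07, -0.12, 0.07] [0.55, 27.34, -0.06]
```

Emit:
{"name": "servo_tool", "arguments": {"deltas": [[[0,0,0],[0,0.3,0],1],[[0,0,0],[0,0.9,0],1],[[0,0,0],[0,1.8,0],1],[[0,0,0],[0,2.9,0],1],[[0,0,0],[0,4.1,0],1]]}}

```text
clock: 18.05
tool_pos: [0.5631, -0.0728, 0.3308]
orientation: [-153.1, 89.9, 10.4]
force: [-0.3, 0.7, -3.5]
opening: 0.0196
```

Emit:
{"name": "servo_tool", "arguments": {"deltas": [[[0,0,0],[0,1.3,0],1],[[0,0,0],[0,2.7,0],1],[[0,0,0],[0,4.1,0],1],[[0,0,0],[0,5.5,0],1],[[0,0,0],[0,6.9,0],1]]}}

```text
clock: 18.55
tool_pos: [0.543, -0.1402, 0.3308]
orientation: [-153.4, 89.9, 10.0]
force: [0.6, -0.5, -3.5]
opening: 0.0201
```

Emit:
{"name": "servo_tool", "arguments": {"deltas": [[[0,0,0],[0,1.4,0],1],[[0,0,0],[0,2.8,0],1],[[0,0,0],[0,4.2,0],1],[[0,0,0],[0,5.6,0],1],[[0,0,0],[0,7,0],1]]}}

```text
clock: 19.05
tool_pos: [0.5227, -0.2084, 0.3306]
orientation: [-153.2, 89.9, 10.3]
force: [-0.1, -0.8, -3.8]
opening: 0.0203
```

Emit:
{"name": "servo_tool", "arguments": {"deltas": [[[0,0,0],[0,1.4,0],1],[[0,0,0],[0,2.8,0],1],[[0,0,0],[0,4.2,0],1],[[0,0,0],[0,5.3,0],1],[[0,0,0],[0,6.2,0],1]]}}

```text
clock: 19.55
tool_pos: [0.5046, -0.2688, 0.3305]
orientation: [-152.9, 89.9, 10.5]
force: [-0.1, -0.4, -4.3]
opening: 0.0199
```

```bash
python3 -c "
from h import *
print(st())
go((.4977,-.2946,.325))"
```

```text
{'clock': 19.55, 'tool_pos': [0.5046, -0.2688, 0.3305], 'orientation': [-152.9157, 89.8679, 10.4769], 'force': [-0.0523, -0.4427, -4.297], 'moment': [-0.0369, 0.1052, -0.033], 'opening': 0.0199, 'joint_pos': [-8.4732, 7.8723, -2.8238, -0.0437, -79.1789, -8.126]}
[-0.11, -0.12, 0.06] [0.55, 2.67, -0.07]
```

Emit:
{"name": "servo_tool", "arguments": {"deltas": [[[0,0,0],[0,0.8,0],1],[[0,0,0],[0.3,1.6,0],1],[[0,0,0],[1,2.2,0],1],[[0,0,0],[2,2.6,0],1],[[0,0,0],[3.2,2.7,0],1]]}}

```text
clock: 20.05
tool_pos: [0.4968, -0.2949, 0.2974]
orientation: [-149.5, 89.9, 13.9]
force: [0.3, 0.9, -4.1]
opening: 0.0197
```

Emit:
{"name": "servo_tool", "arguments": {"deltas": [[[0,0,0],[1.4,0,0],1],[[0,0,0],[2.8,0,0],1],[[0,0,0],[4.2,0,0],1],[[0,0,0],[5.6,0,0],1],[[0,0,0],[7,0,0],1]]}}

```text
clock: 20.55
tool_pos: [0.4967, -0.2944, 0.2258]
orientation: [-126.0, 89.9, 37.4]
force: [-0.6, -0.4, -3.9]
opening: 0.0198
```

Emit:
{"name": "servo_tool", "arguments": {"deltas": [[[0,0,0],[1.2,0,0],1],[[0,0,0],[2.2,0,0],1],[[0,0,0],[3,0,0],1],[[0,0,0],[3.5,0,0],1],[[0,0,0],[3.7,0,0],1]]}}

```text
clock: 21.05
tool_pos: [0.4967, -0.2944, 0.1883]
orientation: [-116.0, 89.9, 47.4]
force: [0.7, 0.3, -3.7]
opening: 0.0199
```

```bash
python3 -c "
from h import *
print(st()); snap('scene'); snap('side')
a=np.load('pics/scene_img.npy')[240:440,120:300];b=np.load('pics/side_img.npy')[220:460,330:546]
cv2.imwrite('pics/s5.png',np.hstack([cv2.resize(a,(400,444),interpolation=2),cv2.resize(b,(400,444),interpolation=2)])[:,:,::-1])
go((.4977,-.2946,.1733))"
```

```text
{'clock': 21.05, 'tool_pos': [0.4967, -0.2944, 0.1883], 'orientation': [-116.0089, 89.9197, 47.3915], 'force': [0.7339, 0.3061, -3.6798], 'moment': [-0.0074, 0.1901, 0.0447], 'opening': 0.0199, 'joint_pos': [-11.3004, 13.0302, -15.063, -0.0778, -61.8651, -5.2626]}
[-0.1, -0.06, 0.07] [1.55, -0.01, -0.09]
```

View pics/s5.png

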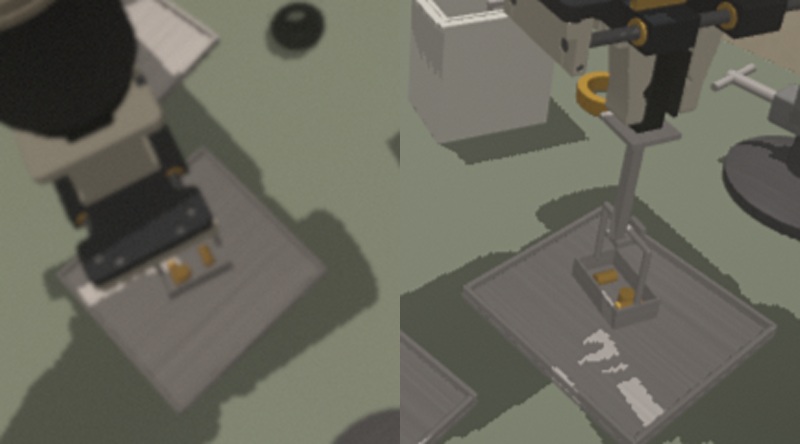

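The basket hangs over the tray centre in both views (scene about (193,272), tray centre (191,276)). Lowering gently.

Emit:
{"name": "servo_tool", "arguments": {"deltas": [[[0,0,0],[0.4,0,0],1],[[0,0,0],[0.7,0,0],1],[[0,0,0],[0.9,0,0],1],[[0,0,0],[1.1,0,0],1],[[0,0,0],[1.25,0,0],1]]}}

```text
clock: 21.65
tool_pos: [0.4969, -0.2945, 0.1762]
orientation: [-130.7, 89.9, 32.7]
force: [-0.3, 0.3, -2.8]
opening: 0.0196
```

Emit:
{"name": "servo_tool", "arguments": {"deltas": [[[0,0,0],[0.1,0,0],1],[[0,0,0],[0.25,0,0],1],[[0,0,0],[0.4,0,0],1],[[0,0,0],[0.55,0,0],1],[[0,0,0],[0.7,0,0],1]]}}

```text
clock: 22.15
tool_pos: [0.497, -0.2945, 0.1692]
orientation: [-140.1, 89.9, 23.3]
force: [0.1, -0.2, -2.2]
opening: 0.0197
```

```bash
python3 -c "
from h import *
print(st()); go((.4977,-.2946,.1633))"
```

```text
{'clock': 22.15, 'tool_pos': [0.497, -0.2945, 0.1692], 'orientation': [-140.1069, 89.8951, 23.2995], 'force': [0.1398, -0.2047, -2.216], 'moment': [0.0401, 0.1091, -0.0097], 'opening': 0.0197, 'joint_pos': [-11.2981, 13.9553, -16.5321, -0.0692, -59.4262, -5.2603]}
[-0.09, -0.08, 0.07] [0.59, -0.01, -0.07]
```

Emit:
{"name": "servo_tool", "arguments": {"deltas": [[[0,0,0],[0.2,0,-0.05],1],[[0,0,0],[0.4,0,-0.1],1],[[0,0,0],[0.6,0,-0.1],1],[[0,0,0],[0.75,0,-0.1],1],[[0,0,0],[0.75,0,-0.1],1]]}}

```text
clock: 22.65
tool_pos: [0.4978, -0.2947, 0.1614]
orientation: [-128.0, 89.9, 35.4]
force: [-0.8, -0.7, -1.0]
opening: 0.0199
```

```bash
python3 -c "
from h import *
print(st()); snap('side'); crop('side',380,260,520,400,4,'s6.png')"
```

```text
{'clock': 22.65, 'tool_pos': [0.4978, -0.2947, 0.1614], 'orientation': [-127.979, 89.9139, 35.4203], 'force': [-0.8029, -0.6577, -0.991], 'moment': [0.0094, 0.0776, 0.0379], 'opening': 0.0199, 'joint_pos': [-11.3081, 14.446, -16.9826, -0.0735, -58.5124, -5.2543]}
```

View pics/s6.png

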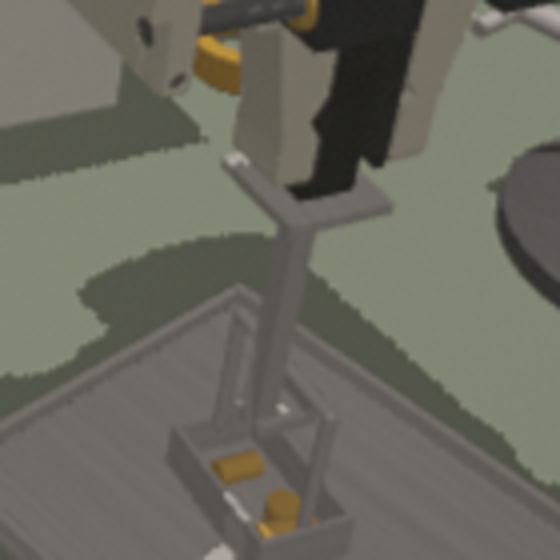

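Side view: the basket stands in the tray with the hook below the bar. Withdrawing along -x.

Emit:
{"name": "servo_tool", "arguments": {"deltas": [[[0,0,0],[0,0,0.2],1],[[0,0,0],[0,0,0.4],1],[[0,0,0],[0,0,0.6],1],[[0,0,0],[0,0,0.8],1],[[0,0,0],[0,0,1],1]]}}

```text
clock: 23.2
tool_pos: [0.4881, -0.2919, 0.1617]
orientation: [-138.6, 89.9, 24.8]
force: [-0.1, -0.1, -1.3]
opening: 0.0196
```

Emit:
{"name": "servo_tool", "arguments": {"deltas": [[[0,0,0],[0,0,0.6],1],[[0,0,0],[0,0,1.3],1],[[0,0,0],[0,0,2],1],[[0,0,0],[0,0,2.8],1],[[0,0,0],[0,0,3.5],1]]}}

```text
clock: 23.7
tool_pos: [0.4537, -0.2816, 0.1616]
orientation: [-136.6, 89.9, 26.8]
force: [1.0, -0.1, -0.8]
opening: 0.0195
```

Emit:
{"name": "servo_tool", "arguments": {"deltas": [[[0,0,0],[-2,0,0],1],[[0,0,0],[-5,0,0],1],[[0,0,0],[-8,0,0],1],[[0,0,0],[-10,0,0],1],[[0,0,0],[-12,0,0],1]]}}

```text
clock: 24.2
tool_pos: [0.4531, -0.2816, 0.283]
orientation: [-149.4, 89.8, 14.0]
force: [-0.2, -0.6, -2.2]
opening: 0.0197
```

```bash
python3 -c "
from h import *
print(st()); snap('side','side7.png'); crop('side',330,220,546,460,2.5,'s7.png')
go((.55,-.05,.285));go((.55,-.05,.285),168)"
```

```text
{'clock': 24.2, 'tool_pos': [0.4531, -0.2816, 0.283], 'orientation': [-149.4023, 89.8463, 13.997], 'force': [-0.2429, -0.6303, -2.1956], 'moment': [0.0753, -0.0003, -0.0476], 'opening': 0.0197, 'joint_pos': [-10.8353, 5.166, -11.9869, -0.0676, -72.7077, -5.7455]}
[-0.08, -0.39, 0.01] [0.17, -25.01, -2.53]
[-4.58, -0.39, -0.0] [0.17, -25.01, -2.53]
```

View pics/s7.png

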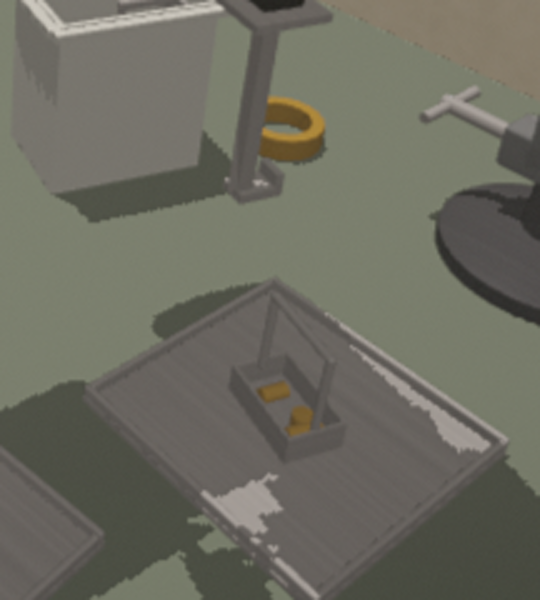

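Basket is upright near the tray centre. Returning the rod along the reverse path.

Emit:
{"name": "servo_tool", "arguments": {"deltas": [[[-1,-0.2,0],[0,-4,-0.4],1],[[-2,-0.4,0],[0,-8.5,-0.8],1],[[-3,-0.4,0],[0,-13,-1.3],1],[[-4,-0.4,0],[0,-17.5,-1.8],1],[[-4.6,-0.4,0],[0,-22,-2.3],1]]}}

```text
clock: 24.75
tool_pos: [0.5392, -0.0764, 0.2867]
orientation: [-145.7, 90.0, 22.3]
force: [0.1, -1.1, -1.7]
opening: 0.0199
```

```bash
python3 -c "
from h import *
print(st()); go((.418,.2965,.283),168)"
```

```text
{'clock': 24.75, 'tool_pos': [0.5392, -0.0764, 0.2867], 'orientation': [-145.7384, 89.9813, 22.3224], 'force': [0.1451, -1.1374, -1.6644], 'moment': [-0.0669, -0.0549, 0.0224], 'opening': 0.0199, 'joint_pos': [12.5507, 6.2213, -10.3371, -0.0033, -73.4231, -24.489]}
[0.06, -0.02, 0.01] [0.37, -33.98, 19.57]
```

Emit:
{"name": "servo_tool", "arguments": {"deltas": [[[0,0,0],[0,-3.6,1.6],1],[[0,0,0],[0,-7.5,3.6],1],[[0,0,0],[0,-11.2,5.9],1],[[0,0,0],[0,-15,8.2],1],[[0,0,0],[0,-18.7,10.5],1]]}}

```text
clock: 25.25
tool_pos: [0.4739, 0.1296, 0.2866]
orientation: [-131.1, 90.0, 36.9]
force: [0.4, 0.8, -1.7]
opening: 0.0196
```

```bash
python3 -c "
from h import *
go((.418,.2965,.283),168)"
```

```text
[0.06, -0.03, 0.03] [0.36, -15.17, 8.93]
```

Emit:
{"name": "servo_tool", "arguments": {"deltas": [[[0,0,0],[0,-3.6,2.2],1],[[0,0,0],[0.1,-7.3,4.4],1],[[0,0,0],[0.2,-11,6.5],1],[[0,0,0],[0.3,-14,8.2],1],[[0,0,0],[0.36,-15.2,8.9],1]]}}

```text
clock: 25.75
tool_pos: [0.4171, 0.299, 0.2826]
orientation: [-110.6, 90.0, 57.5]
force: [0.0, -0.8, -1.0]
opening: 0.0197
```

Emit:
{"name": "servo_tool", "arguments": {"deltas": [[[0,0,0],[3,0,0],1],[[0,0,0],[6.5,0,0],1],[[0,0,0],[10,0,0],1],[[0,0,0],[13,0,0],1],[[0,0,0],[14.3,0,0],1]]}}

```text
clock: 26.25
tool_pos: [0.4158, 0.297, 0.1366]
orientation: [58.8, 89.8, -133.0]
force: [0.6, -0.7, -1.6]
opening: 0.0197
```

```bash
python3 -c "
from h import *
print(st());go((.417,.2955,.139),168);go((.4753,.273,.139),168)"
```

```text
{'clock': 26.25, 'tool_pos': [0.4158, 0.297, 0.1366], 'orientation': [58.8467, 89.7952, -133.0019], 'force': [0.6171, -0.7127, -1.5784], 'moment': [-0.0328, 0.0729, -0.0148], 'opening': 0.0197, 'joint_pos': [57.547, 9.8789, -26.7719, -0.0466, -53.5505, -69.3679]}
[0.15, 0.11, -0.18] [-0.24, 0.12, -0.14]
[0.15, 0.11, -0.18] [-0.25, 1.13, -6.31]
```

Emit:
{"name": "servo_tool", "arguments": {"deltas": [[[0,0,0],[-0.25,0.1,0],1],[[0,0,0],[-0.25,0.35,-1.5],1],[[0,0,0],[-0.25,0.6,-3],1],[[0,0,0],[-0.25,0.85,-4.6],1],[[0,0,0],[-0.25,1.13,-6.3],1]]}}

```text
clock: 26.75
tool_pos: [0.4761, 0.2727, 0.1404]
orientation: [64.2, 89.9, -127.7]
force: [0.8, 0.3, -1.8]
opening: 0.0198
```

```bash
python3 -c "
from h import *
print(st());go((.4753,.273,.1308),168)"
```

```text
{'clock': 26.75, 'tool_pos': [0.4761, 0.2727, 0.1404], 'orientation': [64.1859, 89.8927, -127.6524], 'force': [0.7953, 0.3385, -1.8106], 'moment': [0.0401, -0.0016, 0.0264], 'opening': 0.0198, 'joint_pos': [50.2659, 13.0116, -22.0789, 0.0048, -55.0168, -62.1068]}
[0.16, 0.05, -0.1] [0.96, -0.01, 0.09]
```

Emit:
{"name": "servo_tool", "arguments": {"deltas": [[[0,0,0],[0.2,0,0.1],1],[[0,0,0],[0.45,0,0.1],1],[[0,0,0],[0.65,0,0.1],1],[[0,0,0],[0.8,0,0.1],1],[[0,0,0],[0.88,0,0.1],1]]}}

```text
clock: 27.25
tool_pos: [0.4748, 0.273, 0.1322]
orientation: [69.8, 89.9, -122.0]
force: [-5.9, -1.7, 10.8]
opening: 0.0196
```

Emit:
{"name": "servo_tool", "arguments": {"deltas": [[[0,0,0],[0.05,0,0],1],[[0,0,0],[0.05,0,0],1]]}}

```text
clock: 27.45
tool_pos: [0.4747, 0.2732, 0.1323]
orientation: [81.9, 89.9, -109.9]
force: [-2.9, -1.4, 4.6]
opening: 0.0195
```

Emit:
{"name": "servo_tool", "arguments": {"deltas": [[[0,0,0],[0,0,0],2.5],[[0,0,0],[0,0,0],3.5],[[0,0,0],[0,0,0],5],[[0,0,0],[0,0,0],7],[[0,0,0],[0,0,0],8.5]]}}

```text
clock: 27.95
tool_pos: [0.4747, 0.2732, 0.1321]
orientation: [78.7, 89.9, -113.1]
force: [0.4, 0.1, 0.4]
opening: 0.0514
```

Emit:
{"name": "servo_tool", "arguments": {"deltas": [[[0,0,0],[-1,0,0],8.5],[[0,0,0],[-3,0,0],8.5],[[0,0,0],[-6,0,0],8.5],[[0,0,0],[-9,0,0],8.5],[[0,0,0],[-13,0,0],8.5]]}}

```text
clock: 28.45
tool_pos: [0.4741, 0.2728, 0.2631]
orientation: [65.4, 89.8, -126.4]
force: [0.6, 1.7, 0.5]
opening: 0.0845
```

Emit:
{"name": "servo_tool", "arguments": {"deltas": [[[0,0,0],[0,3,0],8.5],[[0,0,0],[0,7,0],8.5],[[0,0,0],[0,11,0],8.5],[[0,0,0],[0,13,0],8.5],[[0,0,0],[0,13,0],8.5]]}}

```text
clock: 28.95
tool_pos: [0.4471, 0.1435, 0.2647]
orientation: [78.3, 89.9, -113.6]
force: [0.2, -0.4, -0.1]
opening: 0.0849
```

```bash
python3 -c "
from h import *
print(st()); snap('side'); snap('scene')
a=np.load('pics/scene_img.npy')[100:440,100:480];b=np.load('pics/side_img.npy')[140:260,180:300]
cv2.imwrite('pics/f.png',np.hstack([cv2.resize(a,(447,400),interpolation=2),cv2.resize(b,(353,400),interpolation=2)])[:,:,::-1])"
```

```text
{'clock': 28.95, 'tool_pos': [0.4471, 0.1435, 0.2647], 'orientation': [78.2905, 89.89, -113.5709], 'force': [0.2332, -0.3519, -0.1296], 'moment': [0.0732, 0.0178, -0.0113], 'opening': 0.0849, 'joint_pos': [41.9448, -0.648, -20.5469, 0.0485, -70.2011, -53.8227]}
```

View pics/f.png

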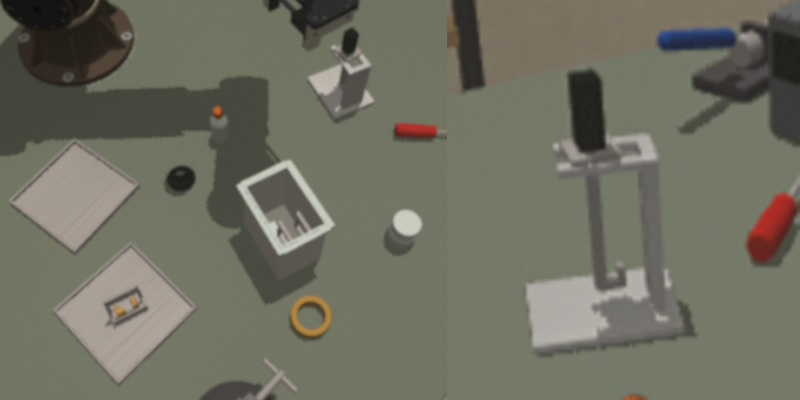

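Final picture: the basket is upright in the tray at (126,305), and the rod hangs with its collar on the prongs. The handle top is within a pixel or so of its original place in the side view, and the bystanders look unmoved. Handing in.

```bash
python3 -c "
from h import *
print(ctrl.close_job())"
```

```text
the job is handed in; nothing more can be done
None
```

The job is handed in after about 29 s of robot time. The basket stands upright in the tray on the robot's right and the rod hangs back in its stand. No verdict was reported.

- **Fetching:** I hooked the bail and raised it in small steps. The stops showed after about 33 mm of rise, when the load grew by about 4 N. I then eased down about 5.3 mm, drew the basket out through the gap with no extra force, and lifted it clear with the bar about 0.227 m up.
- **Setting down:** I lowered the basket gently near the tray centre and withdrew the hook sideways.
- **Hanging the rod:** It seated with about 11 N upward on the wrist.
- **Last checks:** In the final pictures the basket is upright near the tray centre. The rod's handle top is within about one pixel of where it started, and the bystanders look unmoved. The gripper is open and clear of everything.
- **Disagreements:** The scene and side cameras disagreed by up to about 12 mm on the hook's position, so I used the wrist view for the fit. The rod sat about 6 mm off-centre sideways in the fingers, which I corrected for. I viewed 13 pictures, three over the budget of ten.

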